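Clamp a laptop in the labelling jig

TASK

Push the closed laptop that lies on the plywood jig along the board, without lifting it, until its long edge is flush against the wooden stop. Then push the toggle clamp's black lever over, away from the laptop, past its dead point until it snaps down into lock, so that the rubber pad holds the laptop down against the jig. Leave the other things where they are.

Things in the scene. Friction and masses are not known exactly. Their poses are not given: they have to be found in the camera images.
- jig: Fixed plywood board 300 (x) x 360 (y) x 12 mm, flat on the desk. Origin on the desk surface; the board spans x -150..+150, y -200..+160 mm from it. A wooden stop stands on it, 240 mm long along x, 12 mm thick, its top 40 mm above the desk; the face that the laptop must meet is the plane y = +50 mm, facing -y.
- laptop: Loose closed dark laptop on the board, 250 (x) x 170 (y) x 20 mm high, 0.63 to 0.83 kg, slides at 3 to 7 N. Origin: centre of its underside. Starts 20 to 42 mm short of the stop, up to 5 degrees askew; if a corner meets the stop first, push nearer the lagging end. The long edge on its +y side goes against the stop: flush, its origin is at y = -35 mm in the jig's frame; x does not matter.
- clamp: Steel toggle clamp screwed to the board behind the stop, within 50 mm of the middle of its length, axes parallel to the jig's. Origin: centre of its base plate's underside, 12 mm above the desk, at y = +100 mm in the jig's frame. Base plate 52 (x) x 70 (y) mm; two cheeks, 34 mm over all in x, 61 mm high.
- pivot (a point): The lever's pivot on the clamp, at (0, -5, +53) mm in the clamp's frame, 65 mm above the desk.
- pad (a point): Centre of the underside of the sprung rubber pad, 20 mm across, at the end of the clamp's 24 mm wide steel arm. Open, the arm is drawn up: no part of it is higher than 115 mm above the desk or more than 65 mm from the pivot towards -y. As the lever goes over, the arm swings down and the pad lands on the laptop's top, 25 mm inside the stop's face.
- lever_end (a point): End of the lever on its centre line, 127 mm from the pivot. The lever is straight: flat steel near the pivot, then a round black grip 20 mm in diameter from 55 to 127 mm from the pivot. It swings in the plane through the pivot square to the clamp's x axis.
- clamp_lever (a joint): Lever angle from upright, rad: 0 straight up (open), growing as it tips to the clamp's +y, away from the laptop; 1.5 is locked, nearly level. Starts at 0 to 0.2 rad, held by friction. An over-centre spring resists from 0.2 on, most at 0.6 (0.8 N m: 8 N at 100 mm from the pivot), down to none at the dead point, 1.05; beyond, it snaps the lever to 1.5 by itself and holds it.
- label_roll: Bystander, loose: paper label roll standing on its end on the board beside the clamp, 44 mm across, 26 mm high. Origin: centre of its underside. Leave it.
- scanner: Bystander, loose: handheld barcode scanner lying on the desk at the jig's left (+y) side, about 170 x 50 x 35 mm. Origin: underside, near the middle. Leave it.
- marker: Bystander, loose: marker pen lying on the desk on the right (-y) of the jig, 130 x 17 x 17 mm. Origin: underside, near the middle. Leave it.

How it is judged:
On the way, in this order (a step that is already met when the one before it is completed fails the run):
1. the laptop is flush against the stop while the clamp is still open (y of laptop in the frame of jig above -0.039 m and angle between the y axis of laptop and the y axis of jig, either way round below 0.03 rad and value of joint clamp_lever below 0.7 rad), for 0.2 s.
2. the lever is snapped into lock (value of joint clamp_lever above 1.42 rad), for 0.2 s.
At the end, for the whole second after the job is handed in: The laptop lies flat on the jig within 4 mm of the stop and within 0.03 rad of parallel to it, at rest; the lever is locked (beyond 1.42 rad of 1.5) and the clamp's pad presses on the laptop with more than 2 N (y of laptop in the frame of jig above -0.039 m and angle between the y axis of laptop and the y axis of jig, either way round below 0.03 rad and value of joint clamp_lever above 1.42 rad and contact force between clamp and laptop above 2 N and linear speed of laptop below 0.01 m/s and z of laptop in the frame of jig below 0.016 m); the robot touches nothing.
It fails at once if the laptop is lifted off the board or tipped up (z of laptop in the frame of jig above 0.022 m or angle between laptop's own z axis and vertical above 0.1 rad).
It fails at once if a bystander is moved by more than 15 mm (distance of any of label_roll, scanner, marker from where it was at the start of the episode above 0.015 m).
It also fails if it takes over 61 s, if anything falls off the work surface, if the arm or the gripper's body presses on something with over 40 N, if the wrist force passes 120 N, or if a joint passes its speed limit or range.

ROBOT

A 6-joint arm with a two-finger parallel gripper is mounted at the origin on the work surface. World frame = base frame: x ahead of the robot, y to its left, z up, the work surface at z = 0. Lengths are in m, angles in rad, forces in N, time in s.
With the tool pointing down it reaches from about 0.35 to 0.8 m from the base axis. Payload 7.3 kg.
Tool frame: the origin (TCP) lies between the finger pads; the fingertips stand 25 mm ahead of it and the grasp point (between the pads) lies 6 mm ahead of it (r.tip_extent is the distance from the TCP to the fingertips, in m); z points along the fingers, y is the direction in which the jaws open and shut (so a half turn about z gives the same grasp; the last joint's range is limited). The gripper opens to 85 mm and grips with 20 to 120 N. Pads are 22 mm wide; open, the fingers measure 114 mm over their backs; the gripper's body (76 mm by 85 mm) begins 54 mm behind the grasp point. The pads swing forward as they close: fully open they stand 13 mm farther back than shut.
Start: joints at [1.16, 0.342, 1.524, -0, 1.275, -0.146], TCP at [0.137, 0.507, 0.256] pointing down, gripper open.
Joint ranges: [-2.53, 2.53], [-0.77, 2.02], [0.04, 2.7], [-1, 4.14], [0.28, 2.66], [-3.11, 3.11]. Speed limits (rad/s): [2.57, 2.57, 3.14, 3.14, 3.14, 3.14].

INTERFACE

Orientations are given as a unit quaternion [x, y, z, w].
In Python, from workcell import r, command_gripper, optics gives the robot as it stands. The module is installed in compiled form; this text tells all that it offers. Calls block until the motion is done:
- r.reach(position, orientation): joint-space move of the TCP to a pose.
- r.move_straight(position, orientation=None, speed=0.15, max_force=None): straight line of the TCP; orientation=None keeps the orientation; speed is the mean speed in m/s. With max_force (N) it stops when the force on the tool has changed by that much, and returns True; else False.
- r.movej(angles): joint-space move.
- command_gripper(opening, force=None): finger opening in m; force is the grip in N (None keeps the last); returns when the fingers have stopped.
- r.hold(seconds).
- r.solve_ik(position, orientation): joint angles nearest the present ones, or None.
- r.read_state(): the state.
- optics.get_image(name): name is "side" or "top"; returns (picture, depth): 384x512x3 uint8, red, green, blue; 384x512 float32, m along the optical axis (not along the pixel's ray), 0 where there is no reading.
- optics.camera_model(name): a dict with "K" (3x3 intrinsics, pixels), "R" (3x3) and "t" (3): a world point X has camera coordinates R X + t. Camera axes: x right, y down, z forward; pixel columns grow to the right and rows downward; lengths in m; the calibration is good to about 2 mm. A picture is of the moment at which its call begins. camera_model takes no time and is no camera call.
A pose or a line that the arm cannot do raises r.PlanningError and nothing moves.
- r.finish_job(): hands the job in, once; it reports no verdict.
The state is a dict: "time_s": time; "joint_positions": joint angles; "dq": joint speeds; "tau": joint torques, N m; "eef_pos": TCP position; "eef_rot": TCP orientation; "contact_force": force on the tool from outside, world axes, zero at the start; "torque": the same for the moment, N m; "grip_width": finger opening in m.
Only numpy, scipy, OpenCV 4.12 (cv2) and the standard library are available. Lean on these libraries where they do the work, as an engineer would, in place of code of your own. Each camera call takes 0.05 s, during which the arm holds its last target. There are 200 camera calls.

## Working session

There is one attempt and no reset: what is moved stays moved. The work goes in short steps, each a Python script; the robot and the scene stay as the last script left them, time stands still between calls to the robot, and variables do not carry over. Pictures are saved under pics/ and viewed, about 8 in all and at most 12, crops included, and the job is handed in when it is done.

```bash
mkdir -p pics; python3 - <<'E'
from workcell import r, optics
import cv2,numpy as np
for n in("top","side"):
    im,d=optics.get_image(n); c=optics.camera_model(n); print(n,c["K"].tolist(),c["R"].round(4).tolist(),c["t"].round(4).tolist(),(d>0).mean())
    np.savez(f"{n}0.npz",im=im,d=d,**c)
    cv2.imwrite(f"pics/{n}0.png",im[:,:,::-1])
s=r.read_state();print(s["time_s"],s["eef_pos"],s["eef_rot"])
E
```

```text
top [[490.4766408160606, 0.0, 245.04118105109197], [0.0, 490.4766408160606, 199.45442627892047], [0.0, 0.0, 1.0]] [[-0.0029, -0.9999, -0.0162], [-0.9896, 0.0052, -0.1439], [0.1439, 0.0156, -0.9895]] [0.0197, 0.5659, 1.7272] 0.9962056477864584
side [[490.9535388973497, 0.0, 250.43234675271432], [0.0, 490.9535388973497, 192.13438035140732], [0.0, 0.0, 1.0]] [[0.9832, -0.1826, -0.0007], [-0.139, -0.7462, -0.6511], [0.1183, 0.6402, -0.759]] [-0.5439, 0.1662, 1.3388] 0.9960784912109375
0.1 [0.13724783 0.50641371 0.25569669] [ 1.32010335e-01  9.91248100e-01 -6.63803584e-04 -1.89363282e-04]
```

View pics/top0.png

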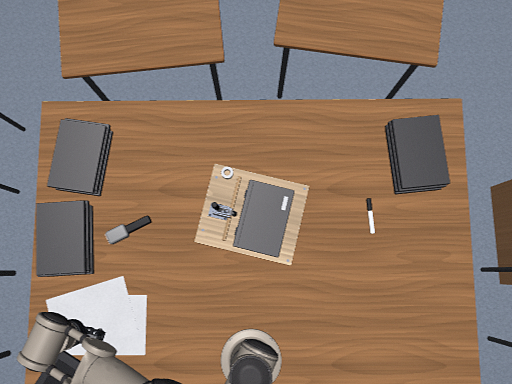

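View pics/side0.png

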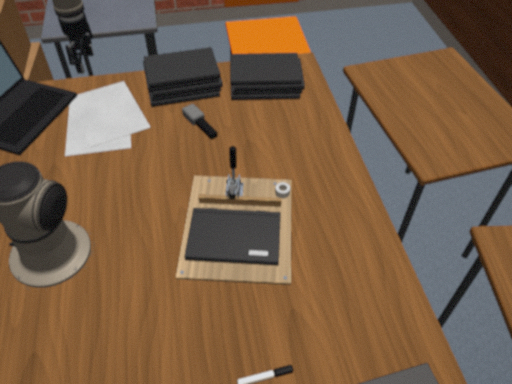

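The top view shows the jig with corners near (214,164), (308,185), (292,265), (195,242), the laptop centred near (265,218), the stop near (231,210) and the clamp near (223,210). The label roll is at (227,173), the marker at (370,215) and the scanner at (128,230). In the side view the lever is upright at (233,160), with the pad arm folded up.

```bash
cat >h.py <<'E'
import numpy as np,cv2
def ray(c,uv,z):
    uv=np.atleast_2d(uv).astype(float); K,R,t=c["K"],c["R"],c["t"]
    d=np.c_[(uv-[K[0,2],K[1,2]])/[K[0,0],K[1,1]],np.ones(len(uv))]@R
    o=-R.T@t
    return o+d*((z-o[2])/d[:,2])[:,None]
def cloud(c,d):
    v,u=np.mgrid[:384,:512]; K=c["K"]
    P=np.stack([(u-K[0,2])/K[0,0]*d,(v-K[1,2])/K[1,1]*d,d],-1)
    return (P-c["t"])@c["R"]
def big(m):
    cs,_=cv2.findContours(m.astype(np.uint8),cv2.RETR_EXTERNAL,cv2.CHAIN_APPROX_NONE)
    return max(cs,key=cv2.contourArea)[:,0,:]
def rect(c,m,z):
    """contour of the mask -> (center, size, angle) on plane z"""
    P=ray(c,big(m),z)[:,:2]
    return cv2.minAreaRect((P*1000).astype(np.float32))
def laptop(c,im,roi):
    """dark mask in roi (u0,v0,u1,v1)"""
    g=im.max(2).astype(int); m=np.zeros(g.shape,bool); u0,v0,u1,v1=roi
    m[v0:v1,u0:u1]=g[v0:v1,u0:u1]<95
    m=cv2.morphologyEx(m.astype(np.uint8),cv2.MORPH_OPEN,np.ones((7,7)))
    return m
E
python3 - <<'E'
from h import *
for n,pts in (("top",[(214,164),(308,185),(292,265),(195,242)]),("side",[(197,177),(293,180),(291,281),(179,277)])):
    c=np.load(n+"0.npz"); im=c["im"]
    print(n,ray(c,pts,0.012).round(3).tolist())
    hsv=cv2.cvtColor(im,cv2.COLOR_RGB2HSV)
    for p in ([(205,235),(300,200),(330,300),(265,230),(231,225)] if n=="top" else [(190,270),(287,240),(330,300),(220,240),(240,202)]): print(p,im[p[1],p[0]],hsv[p[1],p[0]])
    P=cloud(c,c["d"]); print(P[300,330],P[(235,205) if n=="top" else (270,190)], P[(230,265) if n=="top" else (240,220)])
    roi=(190,155,315,270) if n=="top" else (170,170,300,290)
    print("laptop",rect(c,laptop(c,im,roi),0.032))
    u0,v0,u1,v1=roi
    np.set_printoptions(suppress=True,precision=3)
    H=P[...,2]; sel=np.zeros(H.shape,bool); sel[v0-40:v1,u0:u1]=1
    q=P[sel&(H>.06)]; q=q[np.argsort(q[:,2])]; print(len(q)); print(q[::max(1,len(q)//30)])
    crop=im[v0-30:v1,u0-10:u1+10]; cv2.imwrite(f"pics/c_{n}.png",cv2.resize(crop[:,:,::-1],None,fx=4,fy=4,interpolation=cv2.INTER_CUBIC))
a=[cv2.imread(f"pics/c_{n}.png") for n in("top","side")]
h=min(x.shape[0] for x in a); print([x.shape for x in a])
cv2.imwrite("pics/c2.png",cv2.resize(np.hstack([x[:h] for x in a]),None,fx=.68,fy=.68,interpolation=cv2.INTER_AREA))
E
```

```text
top [[0.704, 0.133, 0.012], [0.623, -0.214, 0.012], [0.332, -0.15, 0.012], [0.415, 0.2, 0.012]]
(205, 235) [218 189 157] [ 16  71 218]
(300, 200) [199 173 145] [ 16  69 199]
(330, 300) [161 116  78] [ 14 131 161]
(265, 230) [115 114 117] [130   7 117]
(231, 225) [199 172 144] [ 15  70 199]
[ 0.20706597 -0.28502608 -0.00339382] [0.44037512 0.16350534 0.01380134] [ 0.45603784 -0.05375103  0.0329164 ]Traceback (most recent call last):
  File "<stdin>", line 9, in <module>
  File "h.py", line 16, in rect
    P=ray(c,big(m),z)[:,:2]
            ~~~^^^
  File "h.py", line 13, in big
    return max(cs,key=cv2.contourArea)[:,0,:]
           ~~~^^^^^^^^^^^^^^^^^^^^^^^^
ValueError: max() iterable argument is empty
```

```bash
cat >>h.py <<'E'
def satmask(im,roi,smax,k):
    s=cv2.cvtColor(im,cv2.COLOR_RGB2HSV)[...,1]; m=np.zeros(s.shape,np.uint8); u0,v0,u1,v1=roi
    m[v0:v1,u0:u1]=s[v0:v1,u0:u1]<smax
    return cv2.morphologyEx(m,cv2.MORPH_OPEN,np.ones((k,k)))
ROI={"top":(185,155,320,275),"side":(165,170,305,290)}
E
python3 - <<'E'
from h import *
np.set_printoptions(suppress=True,precision=3)
for n in("top","side"):
    c=np.load(n+"0.npz"); im=c["im"]; roi=ROI[n]
    print(n,"board",rect(c,satmask(im,roi,100,3),.012),"laptop",rect(c,satmask(im,roi,40,13),.032))
    P=cloud(c,c["d"]);u0,v0,u1,v1=roi
    H=P[...,2]; sel=np.zeros(H.shape,bool); sel[v0-40:v1,u0:u1]=1
    q=P[sel&(H>.06)]; q=q[np.argsort(q[:,2])]; print(len(q)); print(q[::max(1,len(q)//25)])
    crop=im[v0-30:v1,u0-10:u1+10]; cv2.imwrite(f"pics/c_{n}.png",cv2.resize(crop[:,:,::-1],(390,390),interpolation=cv2.INTER_CUBIC)); print(crop.shape)
cv2.imwrite("pics/c2.png",np.hstack([cv2.imread(f"pics/c_{n}.png") for n in("top","side")]))
E
```

```text
top board ((519.500732421875, -6.12115478515625), (360.49798583984375, 300.1251220703125), 76.01866912841797) laptop ((500.8538513183594, -48.51780700683594), (166.94334411621094, 248.91331481933594), 75.81251525878906)
277
[[ 0.504  0.088  0.061]
 [ 0.507  0.11   0.064]
 [ 0.51   0.049  0.067]
 [ 0.514  0.049  0.068]
 [ 0.517  0.106  0.069]
 [ 0.506  0.084  0.071]
 [ 0.506  0.06   0.073]
 [ 0.503  0.081  0.075]
 [ 0.534  0.105  0.077]
 [ 0.516  0.13   0.08 ]
 [ 0.53   0.077  0.083]
 [ 0.512  0.094  0.088]
 [ 0.522  0.066  0.092]
 [ 0.504  0.066  0.096]
 [ 0.516  0.075  0.107]
 [ 0.518  0.11   0.151]
 [ 0.521  0.111  0.183]
 [ 0.536  0.114  0.19 ]
 [ 0.529  0.124  0.193]
 [ 0.311 -0.01   1.791]
 [ 0.311 -0.01   1.791]
 [ 0.311 -0.01   1.791]
 [ 0.311 -0.01   1.791]
 [ 0.311 -0.01   1.791]
 [ 0.311 -0.01   1.791]
 [ 0.311 -0.01   1.791]]
(150, 155, 3)
side board ((517.550537109375, 8.4176025390625), (390.10308837890625, 297.8066711425781), 76.47637176513672) laptop ((496.6597595214844, -52.3812255859375), (169.537109375, 243.3516845703125), 75.1217269897461)
498
[[ 0.52   0.059  0.06 ]
 [ 0.504  0.051  0.064]
 [ 0.507  0.051  0.067]
 [ 0.505  0.054  0.069]
 [ 0.537  0.112  0.071]
 [ 0.509  0.062  0.072]
 [ 0.542  0.12   0.074]
 [ 0.513  0.103  0.077]
 [ 0.522  0.102  0.084]
 [ 0.525  0.105  0.09 ]
 [ 0.523  0.109  0.094]
 [ 0.503  0.071  0.097]
 [ 0.522  0.104  0.108]
 [ 0.516  0.111  0.126]
 [ 0.527  0.107  0.136]
 [ 0.53   0.11   0.148]
 [ 0.528  0.109  0.158]
 [ 0.534  0.111  0.166]
 [ 0.523  0.109  0.174]
 [ 0.515  0.113  0.184]
 [ 0.531  0.111  0.19 ]
 [ 0.52   0.123  0.192]
 [ 0.399 -0.832  1.124]
 [ 0.399 -0.832  1.124]
 [ 0.399 -0.832  1.124]
 [ 0.399 -0.832  1.124]
 [ 0.399 -0.832  1.124]]
(150, 160, 3)
```

View pics/c2.png

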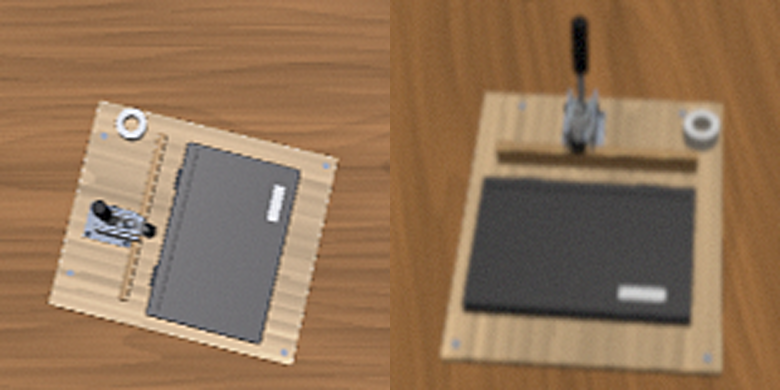

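The crops agree with the numbers. Jig yaw is about -14° with its origin near (0.524, 0.013). The laptop is nearly square, with a gap of about 31 mm. The lever is at jig x of about -0.023. I'll push with the jaws open along jig x, which gives two contact points.

```bash
cat >>h.py <<'E'
YAW=np.deg2rad(-13.98); JO=np.array([.5243,.0133])
def J(x,y,z):
    c,s=np.cos(YAW),np.sin(YAW); return [JO[0]+c*x-s*y,JO[1]+s*x+c*y,z]
def toJ(p):
    c,s=np.cos(YAW),np.sin(YAW); d=np.asarray(p)[:2]-JO; return np.array([c*d[0]+s*d[1],-s*d[0]+c*d[1],p[2]])
def down(ty):
    """tool down, tool y at world heading ty"""
    a=(ty+np.pi/2)/2; return [np.cos(a),np.sin(a),0,0]
E
python3 - <<'E'
from h import *
from workcell import r, optics, command_gripper
print(r.tip_extent, r.read_state()["grip_width"])
p=J(-.008,-.178,.25)
best=None
for ty in(YAW,YAW+np.pi):
    q=r.solve_ik(p,down(ty)); print(ty,q)
    if q is not None and (best is None or abs(q[5])<abs(best[1][5])): best=(ty,q)
ty=best[0]
e=r.read_state()["eef_pos"]; r.move_straight([e[0],e[1],.33],speed=.2)
r.reach(J(-.008,-.178,.3),down(ty))
r.move_straight(J(-.008,-.178,.07),speed=.2)
hit=r.move_straight(J(-.008,-.178,.02),speed=.03,max_force=5)
s=r.read_state(); print(hit,ty,s["time_s"],toJ(s["eef_pos"]),s["contact_force"])
E
```

```text
0.025 0.08523463589396305
-0.24399702942880727 [-4.74783678e-01  2.99997286e-01  1.60369029e+00 -4.44089210e-16
  1.23790508e+00 -2.30786649e-01]
2.897595624160986 [-4.74783678e-01  2.99997286e-01  1.60369029e+00 -4.44089210e-16
  1.23790508e+00  2.91080600e+00]
True -0.24399702942880727 5.9333 [-0.00802593 -0.17798921  0.02384655] [-0.88415303  0.35143517  5.93556576]
```

```bash
python3 - <<'E'
from h import *
from workcell import r, optics
r.move_straight(J(-.008,-.178,.0285),speed=.05)
hit=r.move_straight(J(-.008,-.115,.0285),speed=.03,max_force=14)
s=r.read_state(); print(hit,s["time_s"],toJ(s["eef_pos"]),s["contact_force"],s["torque"])
for n in("top","side"):
    im,d=optics.get_image(n); c=optics.camera_model(n); np.savez(f"{n}1.npz",im=im,d=d,**c)
    u0,v0,u1,v1=ROI[n]; cv2.imwrite(f"pics/d_{n}.png",cv2.resize(im[v0-30:v1,u0-10:u1+10,::-1],(390,390),interpolation=cv2.INTER_CUBIC))
cv2.imwrite("pics/d2.png",np.hstack([cv2.imread(f"pics/d_{n}.png") for n in("top","side")]))
E
```

```text
True 7.6417 [-0.00761106 -0.13085574  0.02844441] [-0.25417023 -4.2339818   1.48961079] [-0.5412785   0.23385314  0.14133092]
```

View pics/d2.png

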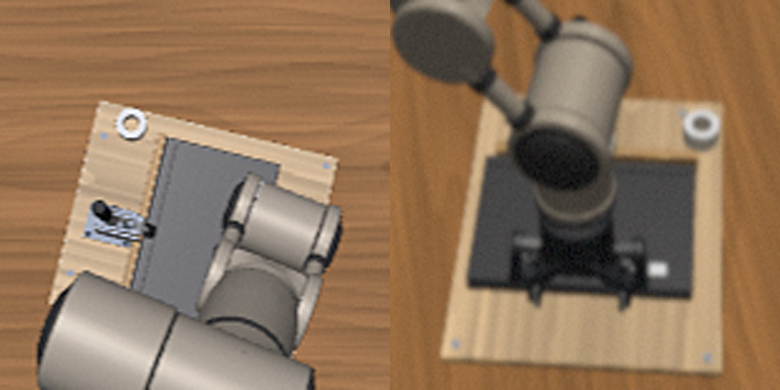

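The laptop now looks flush in both crops. The fingers stand at jig y of about -0.120, the expected edge position. I'll press once more, back off, check with the view clear and measure the lever.

```bash
python3 - <<'E'
from h import *
from workcell import r, optics, command_gripper
np.set_printoptions(suppress=True,precision=4)
hit=r.move_straight(J(-.008,-.120,.0285),speed=.02,max_force=22)
s=r.read_state(); print(hit,toJ(s["eef_pos"]),s["contact_force"])
r.move_straight(J(-.008,-.165,.0285),speed=.1)
r.move_straight(J(-.008,-.165,.30),speed=.25)
command_gripper(0.0)
r.reach(J(-.21,-.15,.33),s["eef_rot"])
for n in("top","side"):
    im,d=optics.get_image(n); c=optics.camera_model(n); np.savez(f"{n}2.npz",im=im,d=d,**c)
    print(n,"laptop",rect(c,satmask(im,ROI[n],40,13),.032))
    P=np.load(n+"0.npz"); P=cloud(P,P["d"]).reshape(-1,3)
    j=np.array([toJ(p) for p in P[(P[:,2]>.1)&(P[:,2]<.21)]]); j=j[(abs(j[:,0])<.06)&(abs(j[:,1]-.1)<.06)]
    for lo in(.12,.14,.16,.175,.185): k=j[(j[:,2]>lo)&(j[:,2]<lo+.02)]; print(lo,len(k),np.median(k,0) if len(k) else "")
    u0,v0,u1,v1=ROI[n]; cv2.imwrite(f"pics/e_{n}.png",cv2.resize(im[v0-30:v1,u0-10:u1+10,::-1],(390,390),interpolation=cv2.INTER_CUBIC))
cv2.imwrite("pics/e2.png",np.hstack([cv2.imread(f"pics/e_{n}.png") for n in("top","side")]))
print(r.read_state()["time_s"])
E
```

```text
True [-0.0076 -0.1308  0.0283] [-1.3999 -4.7013  1.9561]
top laptop ((507.88433837890625, -18.50494384765625), (166.83047485351562, 249.24073791503906), 76.23690032958984)
0.12 4 [-0.0262  0.0898  0.1297]
0.14 8 [-0.0264  0.0918  0.1488]
0.16 6 [-0.0271  0.0936  0.1701]
0.175 28 [-0.0216  0.1003  0.1902]
0.185 27 [-0.0214  0.1008  0.1904]
side laptop ((503.8836975097656, -22.844329833984375), (170.65994262695312, 243.31210327148438), 76.224609375)
0.12 37 [-0.0232  0.0906  0.1304]
0.14 38 [-0.0228  0.0923  0.1522]
0.16 43 [-0.0224  0.0937  0.17  ]
0.175 56 [-0.0246  0.0975  0.1887]
0.185 36 [-0.0248  0.0994  0.19  ]
11.475
```

View pics/e2.png

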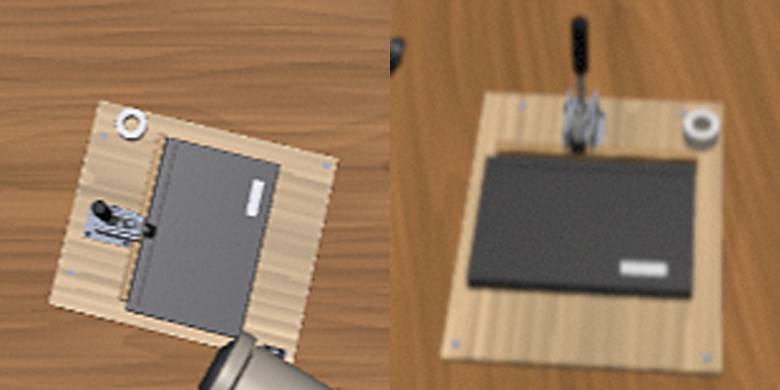

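The laptop is flush: measured jig y is -0.0348, yaw is 0.2° off the board, and a repeat push met a stiff stop at the same place. The lever is at jig x = -0.023, leaning about 0.1 rad. Next I push the lever along an arc.

```bash
python3 - <<'E'
from h import *
from workcell import r, optics, command_gripper
np.set_printoptions(suppress=True,precision=4)
q=down(YAW); X=-.0235
r.move_straight(J(X,.02,.30),q,speed=.3)
r.move_straight(J(X,.02,.175),speed=.15)
hit=r.move_straight(J(X,.11,.175),speed=.04,max_force=3)
s=r.read_state(); e=toJ(s["eef_pos"]); print(hit,e,s["contact_force"],s["time_s"])
if hit:
    rho,th0=.085,np.clip(np.arcsin(np.clip((e[1]+.011+.01-.095)/.085,-1,1)),0,.3)
    tip=lambda t:(.095+rho*np.sin(t)-.01*np.cos(t), .065+rho*np.cos(t)+.01*np.sin(t))
    dy=e[1]-tip(th0)[0]; dz=.175-tip(th0)[1]; print(th0,dy,dz)
    for t in np.linspace(th0,1.2,8)[1:]:
        y,z=tip(t); h=r.move_straight(J(X,y+dy,z+dz),speed=.06,max_force=30)
        s=r.read_state(); print(round(t,2),h,toJ(s["eef_pos"]),s["contact_force"])
        if h: break
    print(s["time_s"])
    for n in("top","side"):
        im,d=optics.get_image(n); u0,v0,u1,v1=ROI[n]; cv2.imwrite(f"pics/f_{n}.png",cv2.resize(im[v0-30:v1,u0-10:u1+10,::-1],(390,390),interpolation=cv2.INTER_CUBIC))
    cv2.imwrite("pics/f2.png",np.hstack([cv2.imread(f"pics/f_{n}.png") for n in("top","side")]))
E
```

```text
True [-0.0238  0.0904  0.1746] [ 0.2951 -0.3694  0.7965] 15.0417
0.19471112932877666 -0.011188963979145664 0.024671362512908107
0.34 False [-0.0237  0.1025  0.1729] [-1.7168 -2.8118  1.1163]
0.48 False [-0.0236  0.114   0.1696] [-2.0478 -3.2024  1.7217]
0.63 False [-0.0236  0.1253  0.1646] [-2.126  -3.4401  4.3254]
0.77 False [-0.0236  0.136   0.1579] [-1.6902 -1.1654  4.6451]
0.91 False [-0.0233  0.1454  0.1497] [-1.1517 -0.4786  2.3878]
1.06 False [-0.0235  0.1529  0.1398] [-0.0242 -0.4912  0.0348]
1.2 False [-0.0237  0.1595  0.1292] [0.7451 0.844  0.7707]
17.5583
```

View pics/f2.png

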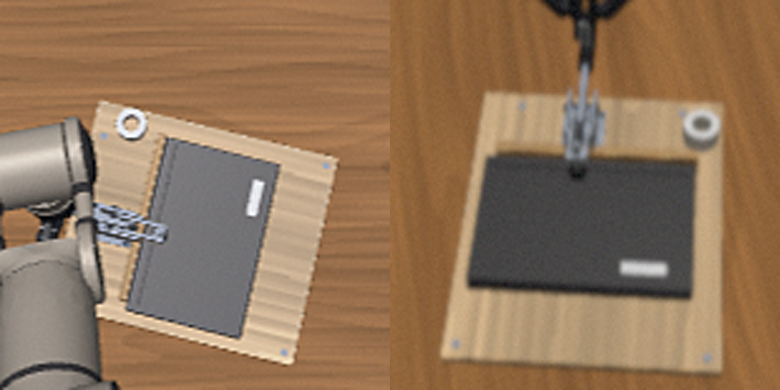

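The pad is down on the laptop and the push force fell to zero, so the lever has snapped over. I'll retract and verify.

```bash
python3 - <<'E'
from h import *
from workcell import r, optics
np.set_printoptions(suppress=True,precision=4)
r.move_straight(J(-.0235,.155,.32),speed=.2)
r.reach([.25,.35,.33],r.read_state()["eef_rot"])
for n in("top","side"):
    im,d=optics.get_image(n); c=optics.camera_model(n)
    print(n,"laptop",rect(c,satmask(im,ROI[n],40,13),.032))
    P=cloud(c,d).reshape(-1,3); j=np.array([toJ(p) for p in P[(P[:,2]>.05)&(P[:,2]<.21)]]); j=j[(abs(j[:,0]+.023)<.015)&(abs(j[:,1]-.19)<.05)]
    for a in(.15,.17,.19,.21): k=j[abs(j[:,1]-a)<.01]; print(a,len(k),np.median(k,0) if len(k) else "")
    u0,v0,u1,v1=ROI[n]; cv2.imwrite(f"pics/g_{n}.png",cv2.resize(im[v0-60:v1,u0-65:u1+10,::-1],(390,390),interpolation=cv2.INTER_CUBIC))
cv2.imwrite("pics/g2.png",np.hstack([cv2.imread(f"pics/g_{n}.png") for n in("top","side")]))
s=r.read_state(); print(s["time_s"],s["contact_force"])
E
```

```text
top laptop ((508.1895446777344, -18.6162109375), (166.6736602783203, 248.71983337402344), 76.07459259033203)
0.15 27 [-0.0215  0.1511  0.0771]
0.17 33 [-0.0222  0.1697  0.0782]
0.19 31 [-0.022   0.1904  0.0804]
0.21 31 [-0.0219  0.2102  0.0792]
side laptop ((503.70611572265625, -22.29309844970703), (170.7029266357422, 242.92576599121094), 76.4831771850586)
0.15 37 [-0.024   0.1509  0.0753]
0.17 36 [-0.0247  0.1694  0.0778]
0.19 30 [-0.0235  0.1908  0.0792]
0.21 33 [-0.0248  0.209   0.0807]
20.1417 [-0.2953  0.0487 -0.3622]
```

View pics/g2.png

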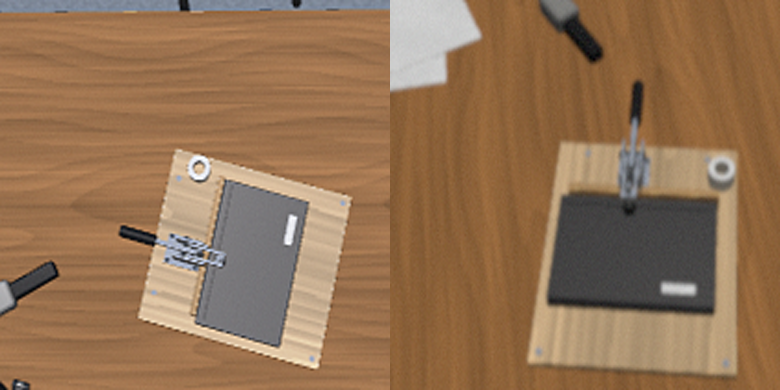

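```bash
python3 -c "
from workcell import r
r.finish_job()"
```

```text
the job is handed in; nothing more can be done
```

The laptop is flush against the stop and the clamp is locked down on it. I handed the job in at about 20 s of the 61 s allowed.

I pushed the laptop with the jaws open, so two fingertips bore on its edge. A second push met a stiff stop at the same place. I then pushed the lever over along an arc with the gripper shut, until it snapped.

**Last checks**
- **Laptop:** the top camera put it at about y = -0.035 m in the jig's frame, the flush value, and 0.1° from parallel.
- **Lever:** the depth readings along it rise about 4 mm over 60 mm, which gives about 1.5 rad, so it is locked.
- **Pad:** it shows on the laptop's top in both views. I could not measure its force.
- **Bystanders:** the label roll and scanner look undisturbed. The marker was out of the last crops, but the arm never went near it.
- **Robot:** it is clear of everything.

**Disagreement:** the side camera's outline of the laptop was about 5 mm off the top camera's, and about 0.5° off parallel against 0.1°. That outline includes the laptop's visible front face, so I relied on the top view and the stiff contact at the stop.

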